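# Release the red bauble from its dispenser and ease the lid shut

## Task

With the gripper's fingertips, press the black-paddled lever of the dispenser that holds the red bauble all the way down and keep it down until the red bauble has rolled out into its tray. Then let the lever rise slowly under the fingertips, over about two seconds, so that the lid is eased shut and does not slam, and move clear. Do not touch the baubles, the lids or the silver bauble's dispenser, and leave the other things on the bench where they are.

Things in the scene. Friction and masses are not known exactly. Their poses are not given: they have to be found in the camera images.
- dispenser_red: Fixed dispenser that starts with the glossy red bauble in it, 246 long (x), 110 wide, plates 193 mm high (link rod to 225). Origin: on the table, on its centre line, 36 mm from its rear end. x runs level from the black paddle (-x, robot side) over the clear-sided hopper to the white tray (+x), y left, z up. The yellow lid shuts the hopper's mouth 91 mm to +x, hangs from 178 mm up and swings out to +x.
- lever_red (a joint): Lever: 0 = paddle up, lid shut; 1.0 rad = paddle down on its stop, lid wide open. The linked lid turns by the same angle. The 130 mm arm points from the axle to the dispenser's -x, 0.45 rad above level at 0, 0.55 rad below level at 1.0. Spring return, about 2 N at the paddle near the top, 5.5 N at the bottom: let go, it snaps up and the lid slams. The bauble passes at about 0.8 rad.
- paddle_red (a point): Centre of the top face of the lever's black paddle: 40 mm along the lever, 40 mm wide, 10 mm thick; about 239 mm above the table when up, 114 mm when fully down. It moves with the lever. At 0 its axes are parallel to the dispenser's, though the face itself then slopes by 0.45 rad, higher towards the robot.
- axle_red (a point): Centre of the lever's axle, 178 mm above the table, 5 mm behind the dispenser's origin (-x); the axle runs along the dispenser's y.
- bauble_red: Loose glossy red bauble, ball of 60 mm diameter with a small brass cap, about 40 g, at first in the hopper against the shut lid (56 mm to +x of the dispenser's origin, 120 mm up). Origin at its centre. In the white tray (inside 100 x 73 mm, felt floor 20 mm above the table, middle 152 mm to +x of the dispenser's origin) its centre lies 50 mm above the table, up to 20 mm from the middle.
- dispenser_silver: Fixed dispenser that starts with the silver-grey bauble in it, 246 long (x), 110 wide, plates 193 mm high (link rod to 225). Origin: on the table, on its centre line, 36 mm from its rear end. x runs level from the black paddle (-x, robot side) over the clear-sided hopper to the white tray (+x), y left, z up. The yellow lid shuts the hopper's mouth 91 mm to +x, hangs from 178 mm up and swings out to +x.
- lever_silver (a joint): Lever: 0 = paddle up, lid shut; 1.0 rad = paddle down on its stop, lid wide open. The linked lid turns by the same angle. The 130 mm arm points from the axle to the dispenser's -x, 0.45 rad above level at 0, 0.55 rad below level at 1.0. Spring return, about 2 N at the paddle near the top, 5.5 N at the bottom: let go, it snaps up and the lid slams. The bauble passes at about 0.8 rad.
- paddle_silver (a point): Centre of the top face of the lever's black paddle: 40 mm along the lever, 40 mm wide, 10 mm thick; about 239 mm above the table when up, 114 mm when fully down. It moves with the lever. At 0 its axes are parallel to the dispenser's, though the face itself then slopes by 0.45 rad, higher towards the robot.
- axle_silver (a point): Centre of the lever's axle, 178 mm above the table, 5 mm behind the dispenser's origin (-x); the axle runs along the dispenser's y.
- bauble_silver: Loose silver-grey bauble, ball of 60 mm diameter with a small brass cap, about 40 g, at first in the hopper against the shut lid (56 mm to +x of the dispenser's origin, 120 mm up). Origin at its centre. In the white tray (inside 100 x 73 mm, felt floor 20 mm above the table, middle 152 mm to +x of the dispenser's origin) its centre lies 50 mm above the table, up to 20 mm from the middle.
- tree_green: Loose green glass ornamental tree, 150 mm high, 64 mm across, between the two levers; bystander, origin at the centre of its underside.
- tree_copper: Loose copper-coloured ornamental tree, 170 mm high, 72 mm across, between the trays; bystander, origin at the centre of its underside.
- tree_white: Loose white ornamental tree, 160 mm high, 72 mm across, left of the dispensers; bystander, origin at the centre of its underside.
- gift_box: Loose green gift box, 70 x 70 x 60 mm, right of the dispensers; bystander, origin at the centre of its underside.
- tape_roll: Loose amber roll of tape lying flat, 90 mm across, 40 mm high; bystander, origin at the centre of its underside.
- mug: Loose blue mug, 76 mm across, 90 mm high; bystander, origin at the centre of its underside.
- glue_jar: Loose jar with red cap, 56 mm across, 80 mm high; bystander, origin at the centre of its underside.

How it is judged:
By the outcome, as a careful person would: the job done as asked, in the order asked, and still so for the second after the job is handed in, with the robot touching nothing.
It also fails if it takes over 45 s, if anything falls off the work surface, if the arm or the gripper's body presses on something with over 40 N, if the wrist force passes 120 N, or if a joint passes its speed limit or range.

## Robot

A 7-joint arm with a two-finger parallel gripper is mounted at the origin on the work surface. World frame = base frame: x ahead of the robot, y to its left, z up, the work surface at z = 0. Lengths are in m, angles in rad, forces in N, time in s.
With the tool pointing down it reaches from about 0.425 to 0.875 m from the base axis. Payload 8.4 kg.
Tool frame: the origin (TCP) lies midway between the tips of the shut fingers; the grasp point (between the pads) lies 19 mm behind it; y points along the fingers, z is the direction in which the jaws open and shut, and the axes are right-handed (so a half turn about y gives the same grasp; the last joint's range is limited). The gripper opens to 87 mm and grips with 3 to 60 N. Pads are 19 mm wide; open, the fingers measure 117 mm over their backs; the gripper's body (75 mm by 190 mm) begins 51 mm behind the grasp point.
Start: joints at [1.119, 0.333, 0.04, 1.465, -0.013, 1.343, -0.059], TCP at [0.225, -0.61, 0.223] pointing down, gripper open.
Joint ranges: [-2.58, 2.58], [-0.38, 2.09], [-1.3, 1.39], [0.25, 2.4], [-1.5, 4.64], [0.08, 2.09], [-2.65, 2.65]. Speed limits (rad/s): [2.22, 2.22, 2.79, 2.79, 3.14, 3.14, 3.14].

## Interface

Orientations are given as a unit quaternion [x, y, z, w].
In Python, from rig import ctrl gives the robot as it stands.
- The arm moves only by the shell command python3 -m crank 'ROWS' [FORCE]. ROWS is JSON, a list of rows, each a list of 3 entries, a list of its own where there are three numbers: the shift along the tool's x, y, z in mm, then the turn about the tool's y in rad, then the finger opening in mm, from 0 to 87. In form: [[[x, y, z], spin, fingers], ...]. A call has 1 to 12 rows; each row is the pose to reach, as a shift and turn from the pose measured when the call began, along the tool's axes at that moment; what a row does not reach only later rows make up. A row lasts 1/10 s, in which the tool goes at most 50 mm and 8.59 degrees, less where a joint would pass 70% of its speed; a pose out of reach is approached as far as the arm can. A call with a gripper value outside its range is refused whole. The fingers move at their own pace and stop on an object; FORCE is the grip in N (left out, the last holds). Time passes only in rows, so rows that repeat a pose let the fingers close. It gives the time, the measured TCP pose, the force and the opening at its end, in the units of the state.
- ctrl.get_obs(): the state, without advancing time (a new reading comes with each control period).
- ctrl.read_camera(name): name is "side" or "top" or "wrist"; returns a dict with "pixels" (384x512x3 uint8, blue, green, red), "mtx" (3x3 intrinsics, pixels), "R" (3x3) and "t" (3): a world point X has camera coordinates R X + t. Camera axes: x right, y down, z forward; pixel columns grow to the right and rows downward; lengths in m; the calibration is good to about 2 mm. A picture is of the moment at which its call begins. There is no depth.
- ctrl.close_job(): hands the job in, once; it reports no verdict.
The state is a dict: "time": time; "joint_positions": joint angles; "dq": joint speeds; "joint_torque": joint torques, N m; "eef_pos": TCP position; "eef_rot": TCP orientation; "contact_force": force on the tool from outside, world axes, zero at the start; "moment": the same for the moment, N m; "grip_width": finger opening in m.
Only numpy, scipy, OpenCV 4.12 (cv2) and the standard library are available. Lean on these libraries where they do the work, as an engineer would, in place of code of your own. Each camera call takes 0.05 s, during which the arm holds its last target.

## Working session

There is one attempt and no reset: what is moved stays moved. The work goes in short steps, Python scripts to look and compute and a shell command to move; the robot and the scene stay as the last step left them, time stands still between calls to the robot, and variables do not carry over. Pictures are saved under pics/ and viewed, and the job is handed in when it is done.

```bash
ls; mkdir -p pics; python3 - <<'E'
from rig import ctrl
import cv2,numpy as np
for n in ["side","top","wrist"]:
    d=ctrl.read_camera(n); cv2.imwrite(f"pics/{n}0.png",d["pixels"]); np.savez(f"{n}0.npz",**d)
    print(n,d["mtx"].tolist(),(-d["R"].T@d["t"]).round(3),d["R"].round(2).tolist())
o=ctrl.get_obs(); print({k:np.round(v,3).tolist() for k,v in o.items()})
E
```

```text
pics
side [[403.34581299848094, 0.0, 253.22335082794447], [0.0, 403.34581299848094, 192.33463916095624], [0.0, 0.0, 1.0]] [0.062 0.873 1.091] [[-0.87, -0.49, -0.01], [-0.33, 0.59, -0.74], [0.37, -0.64, -0.68]]
top [[487.5896756317612, 0.0, 260.3485710990885], [0.0, 487.5896756317612, 186.4620139194948], [0.0, 0.0, 1.0]] [ 0.429 -0.004  1.567] [[0.01, -1.0, -0.01], [-1.0, -0.01, -0.09], [0.09, 0.01, -1.0]]
wrist [[274.56252571199616, 0.0, 255.9665998231427], [0.0, 274.56252571199616, 190.65651146379173], [0.0, 0.0, 1.0]] [ 0.297 -0.583  0.384] [[0.35, -0.94, -0.0], [-0.9, -0.33, 0.28], [-0.27, -0.1, -0.96]]
{'time': 0.15, 'joint_positions': [1.119, 0.334, 0.04, 1.466, -0.013, 1.343, -0.059], 'dq': [0.001, -0.0, 0.001, -0.002, -0.001, -0.0, -0.002], 'joint_torque': [0.004, -65.684, 1.338, -40.41, -0.06, 0.042, 0.0], 'eef_pos': [0.224, -0.61, 0.222], 'eef_rot': [-0.124, 0.697, -0.696, 0.124], 'contact_force': [-0.004, -0.519, 0.143], 'moment': [-0.025, -0.027, -0.014], 'grip_width': 0.087}
```

View pics/side0.png

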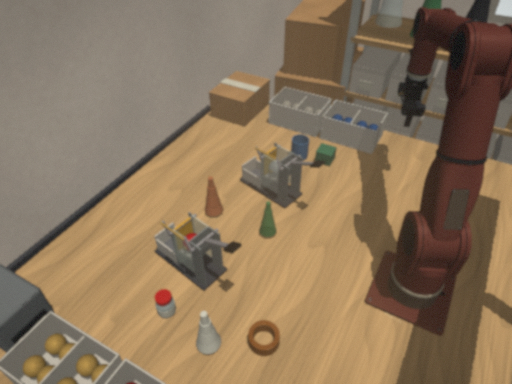

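View pics/top0.png

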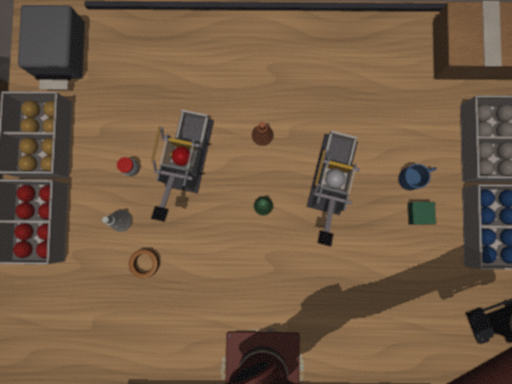

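View pics/wrist0.png

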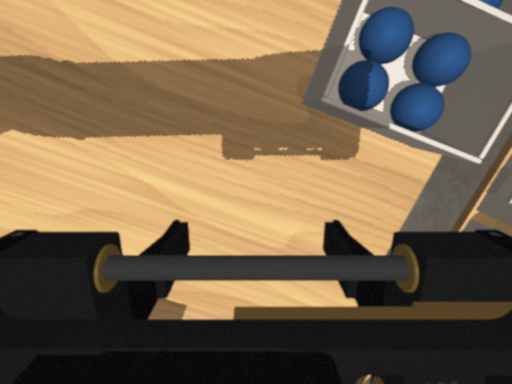

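The side view shows the red dispenser with its paddle at about (232,246). In the top view the paddle is at (160,213), the red bauble at (181,156), and the green tree at (263,205). Next I measure these from both views.

```bash
cat > h.py <<'E'
import cv2,numpy as np
def ray(d,uv):
    c=-d["R"].T@d["t"]; v=d["R"].T@np.linalg.inv(d["mtx"])@np.array([*uv,1.]); return c,v/np.linalg.norm(v)
def plane(d,uv,z):
    c,v=ray(d,uv); return c+v*(z-c[2])/v[2]
def tri(a,ua,b,ub):
    A=np.zeros((3,3));y=np.zeros(3)
    for d,u in((a,ua),(b,ub)):
        c,v=ray(d,u);P=np.eye(3)-np.outer(v,v);A+=P;y+=P@c
    X=np.linalg.solve(A,y)
    gap=[np.linalg.norm((np.eye(3)-np.outer(r[1],r[1]))@(X-r[0])) for r in(ray(a,ua),ray(b,ub))]
    return X,max(gap)
def proj(d,X):
    p=d["mtx"]@(d["R"]@np.asarray(X)+d["t"]); return p[:2]/p[2]
def comps(m,off):
    n,l,s,c=cv2.connectedComponentsWithStats(m.astype(np.uint8))
    return [(s[i,4],c[i]+off,s[i,:4]+[*off,0,0]) for i in range(1,n) if s[i,4]>15]
E
python3 - <<'E'
from h import *
T=dict(np.load("top0.npz"));S=dict(np.load("side0.npz"))
for n,d,(x0,x1,y0,y1) in(("top",T,(140,220,100,230)),("side",S,(150,250,205,290))):
    p=d["pixels"][y0:y1,x0:x1].astype(int); off=np.array([x0,y0])
    print(n,"dark",[(a,c.round(1),s) for a,c,s in comps(p.max(2)<45,off)])
    print("red",[(a,c.round(1),s) for a,c,s in comps((p[...,2]>90)&(p[...,1]<60)&(p[...,0]<60),off)])
    hsv=cv2.cvtColor(d["pixels"][y0:y1,x0:x1],cv2.COLOR_BGR2HSV)
    print("yel",[(a,c.round(1),s) for a,c,s in comps((hsv[...,0]>18)&(hsv[...,0]<32)&(hsv[...,1]>150),off)])
    cv2.imwrite(f"pics/{n}_z.png",cv2.resize(d["pixels"][y0:y1,x0:x1],None,fx=5 if n=="side" else 4.4,fy=5 if n=="side" else 4.4,interpolation=cv2.INTER_NEAREST))
E
```

```text
top dark [(np.int32(260), array([197. , 168.5]), array([186, 139,  22,  51])), (np.int32(22), array([165.6, 168.6]), array([162, 167,   9,   4])), (np.int32(46), array([163.3, 178.1]), array([160, 175,   8,   8])), (np.int32(146), array([159.2, 213.3]), array([152, 207,  15,  14]))]
red [(np.int32(231), array([179.9, 155.8]), array([171, 148,  19,  17]))]
yel [(np.int32(91), array([179.9, 142.1]), array([170, 138,  21,  10]))]
side dark []
red [(np.int32(22), array([190. , 235.2]), array([187, 234,   8,   4]))]
yel [(np.int32(22), array([182.4, 222.9]), array([176, 218,  13,  11])), (np.int32(83), array([186. , 228.7]), array([180, 223,  12,  12]))]
```

View pics/top_z.png

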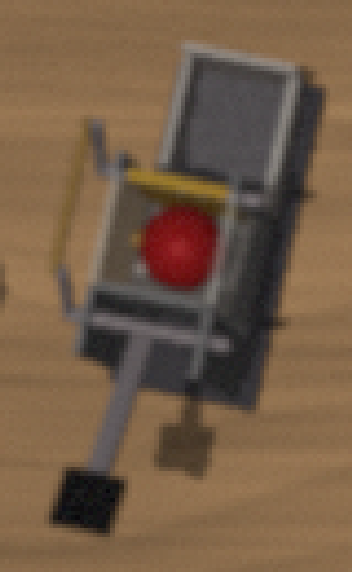

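View pics/side_z.png

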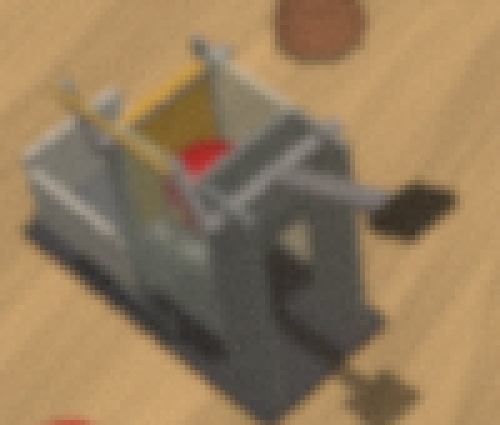

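```bash
python3 - <<'E'
from h import *
T=dict(np.load("top0.npz"));S=dict(np.load("side0.npz"))
def cen(d,x0,x1,y0,y1,th):
    p=d["pixels"][y0:y1,x0:x1].astype(int); r=comps(p.max(2)<th,np.array([x0,y0])); return max(r,key=lambda t:t[0])
a=cen(T,145,175,200,228,60);
for th in (70,80,95): 
    b=cen(S,222,245,236,258,th);print(b)
print(a)
X,g=tri(T,a[1],S,b[1]);print("paddle",X.round(4),g)
z2=lambda x,y:(140+x/4.4-.5,100+y/4.4-.5)
def ang(p,q,z): 
    A,B=plane(T,z2(*p),z),plane(T,z2(*q),z); d=B-A; return A.round(3),B.round(3),np.degrees(np.arctan2(d[1],d[0])),np.linalg.norm(d)
print("axle rod",ang((78,322),(228,345),.18))
print("lid bar",ang((127,172),(237,192),.18))
print("tray L",ang((160,165),(187,45),.06)); print("tray R",ang((277,200),(300,65),.06)); print("tray far",ang((187,45),(300,65),.06))
print("lever",plane(T,a[1],.239),plane(T,z2(142,335),.178))
pad=plane(T,a[1],.239); ax=plane(T,z2(142,335),.178); tr=plane(T,z2(236,125),.03)
for q in(ax,tr): d=q-pad; print(np.degrees(np.arctan2(d[1],d[0])),np.linalg.norm(d[:2]))
p=plane(T,(180.4,156),.12);print("ball",p, "tree",plane(T,(263,205),.1))
d=p-pad; print(np.degrees(np.arctan2(d[1],d[0])),np.linalg.norm(d[:2]))
E
```

```text
(np.int32(74), array([231.48648649, 247.01351351]), array([225, 243,  14,   9]))
(np.int32(88), array([231.64772727, 246.82954545]), array([225, 243,  15,   9]))
(np.int32(106), array([231.50943396, 246.8490566 ]), array([224, 242,  16,  11]))
(np.int32(165), array([159.46666667, 213.35151515]), array([152, 207,  16,  14]))
paddle [0.4731 0.284  0.2321] 0.0009725218552962089
axle rod (array([0.59 , 0.305, 0.18 ]), array([0.576, 0.206, 0.18 ]), np.float64(-98.15131532083932), np.float64(0.0992204486155728))
lid bar (array([0.69 , 0.275, 0.18 ]), array([0.677, 0.203, 0.18 ]), np.float64(-99.83594939581266), np.float64(0.07359834233239836))
tray L (array([0.717, 0.276, 0.06 ]), array([0.805, 0.259, 0.06 ]), np.float64(-11.052513544896227), np.float64(0.08889838249965683))
tray R (array([0.693, 0.192, 0.06 ]), array([0.791, 0.178, 0.06 ]), np.float64(-8.339252055598113), np.float64(0.0988877364365851))
tray far (array([0.805, 0.259, 0.06 ]), array([0.791, 0.178, 0.06 ]), np.float64(-99.65331049392344), np.float64(0.08246519850507196))
lever [0.47199821 0.28204553 0.239     ] [0.58244616 0.26301587 0.178     ]
-9.775815304489612 0.1120753183879089
-11.04606274738589 0.2865427013340381
ball [0.64836635 0.24986405 0.12      ] tree [0.50498187 0.00061047 0.1       ]
-10.340864904528052 0.17928013988062252
```

```bash
cat >> h.py <<'E'
from scipy.spatial.transform import Rotation as Ro
def goto(o,X,yaw=None):
    R=Ro.from_quat(o["eef_rot"]).as_matrix(); s=R.T@(np.asarray(X)-o["eef_pos"])*1000
    out=s.round(1).tolist(); sp=None
    if yaw is not None:
        z=R[:,2]; d=np.array([np.cos(yaw),np.sin(yaw),0])
        if d@z<0:d=-d
        v=R.T@d; sp=round(float(np.arctan2(v[0],v[2])),3)
    return out,sp
def st(o): print("t",round(o["time"],2),"p",np.round(o["eef_pos"],4),"F",np.round(o["contact_force"],1),"w",round(o["grip_width"],4),"q",np.round(o["joint_positions"],2))
E
python3 - <<'E'
from h import *; from rig import ctrl
o=ctrl.get_obs();st(o);print(Ro.from_quat(o["eef_rot"]).as_matrix().round(3))
yaw=np.radians(80)
for X in([.225,-.61,.34],[.40,-.32,.35],[.52,-.1,.35],[.468,.283,.35]): print(goto(o,X,yaw))
E
```

```text
t 0.15 p [ 0.2245 -0.6096  0.2219] F [-0.  -0.5  0.1] w 0.0869 q [ 1.12  0.33  0.04  1.47 -0.01  1.34 -0.06]
[[-0.938 -0.001  0.346]
 [-0.346  0.001 -0.938]
 [ 0.    -1.    -0.001]]
([-0.4, -118.1, 0.4], 0.527)
([-264.8, -127.9, -211.3], 0.527)
([-453.4, -127.7, -376.3], 0.527)
([-537.0, -127.2, -753.7], 0.527)
```

```bash
python3 -m crank '[[[0,-50,0],0,0],[[0,-100,0],0,0],[[-20,-127,-15],0,0],[[-60,-127,-48],0.1,0],[[-95,-127,-76],0.2,0],[[-135,-127,-108],0.3,0],[[-170,-127,-136],0.4,0],[[-210,-127,-168],0.5,0],[[-250,-127,-200],0.53,0],[[-290,-127,-232],0.53,0],[[-330,-127,-264],0.53,0],[[-370,-127,-296],0.53,0]]' 20; python3 - <<'E'
from h import *; from rig import ctrl
o=ctrl.get_obs();st(o);yaw=np.radians(80)
for X in([.52,-.1,.35],[.52,.05,.35],[.468,.283,.31]): print(goto(o,X,yaw))
E
```

```text
time: 1.35
eef_pos: [0.4668, -0.2075, 0.3492]
eef_rot: [0.062, 0.705, -0.704, -0.063]
contact_force: [1.6, -0.3, 0.4]
grip_width: 0.0026
t 1.35 p [ 0.4668 -0.2075  0.3492] F [ 1.6 -0.3  0.4] w 0.0026 q [ 0.61  0.03 -0.28  1.57  0.01  1.55 -1.42]
([-33.4, -0.7, -115.2], -0.003)
([-6.9, -0.6, -262.8], -0.003)
([85.3, 39.7, -483.0], -0.003)
```

```bash
python3 -m crank '[[[-15,0,-45],0,0],[[-20,0,-90],0,0],[[-20,0,-135],0,0],[[-15,0,-180],0,0],[[-10,0,-225],0,0],[[0,0,-270],0,0],[[15,0,-315],0,0],[[35,0,-360],0,0],[[55,0,-405],0,0],[[70,10,-450],0,0],[[80,25,-475],0,0],[[85,40,-483],0,0]]'; python3 -m crank '[[[0,0,0],0,0],[[0,0,0],0,0]]'; python3 - <<'E'
from h import *; from rig import ctrl
o=ctrl.get_obs();st(o);yaw=np.radians(80)
for X in([.468,.283,.31],): print(goto(o,X,yaw))
for n in("wrist","top","side"):
    d=ctrl.read_camera(n);np.savez(n+"1.npz",**d);cv2.imwrite(f"pics/{n}1.png",d["pixels"])
E
```

```text
time: 2.55
eef_pos: [0.4667, 0.2865, 0.309]
eef_rot: [0.06, 0.705, -0.704, -0.061]
contact_force: [0.6, -0.8, -0.3]
grip_width: 0.0004
time: 2.75
eef_pos: [0.4669, 0.2854, 0.3088]
eef_rot: [0.061, 0.705, -0.704, -0.062]
contact_force: [-0.5, 0.4, -0.3]
grip_width: 0.0005
t 2.75 p [0.4669 0.2854 0.3088] F [-0.5  0.4 -0.3] w 0.0005 q [ 0.03  0.15 -0.74  1.55  0.1   1.48 -2.45]
([-1.5, -1.2, 2.2], 0.001)
```

View pics/wrist1.png

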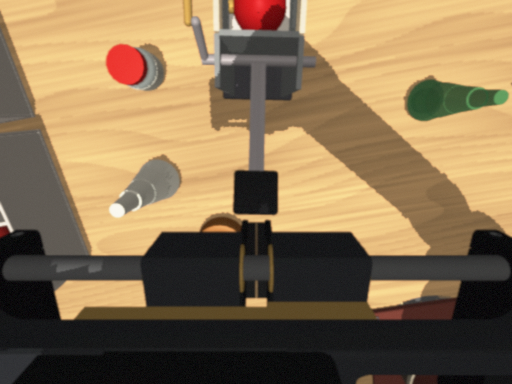

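View pics/side1.png

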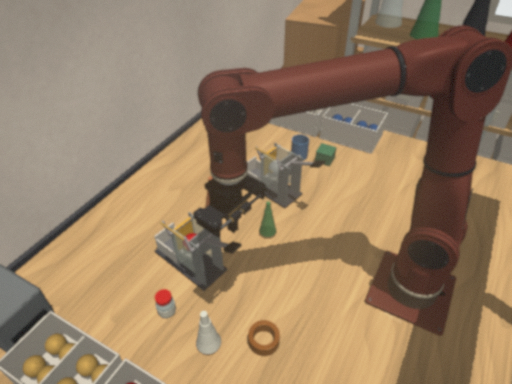

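The wrist view shows the paddle centred at about (256,192), with the lever vertical in the image, so the yaw is right. I'll refine the paddle position with this view.

```bash
python3 - <<'E'
from h import *
T=dict(np.load("top0.npz"));S=dict(np.load("side0.npz"));W=dict(np.load("wrist1.npz"))
p=W["pixels"][165:222,225:290].astype(int); r=max(comps(p.max(2)<45,np.array([225,165])),key=lambda t:t[0]);print(r)
X=plane(W,r[1],.237);print("wrist z=.237",X, "tri T",tri(T,(159.47,213.35),W,r[1]),"tri S",tri(S,(231.6,246.8),W,r[1]))
tip=W and proj(W,[.4669,.2854,.3088]);print("tcp px",tip)
ax0=plane(W,(209,62),.178);ax1=plane(W,(316,62),.178);print("axle rod",ax0,ax1)
print("lever at axle",plane(W,(258,62),.182))
print("tree tip",plane(W,(118,211),.16),"base",plane(W,(160,178),.02))
E
```

```text
(np.int32(1740), array([255.54195402, 192.12356322]), array([234, 171,  43,  43]))
wrist z=.237 [0.47344192 0.28421359 0.237     ] tri T (array([0.47204139, 0.28408419, 0.23154562]), np.float64(0.00047960938819807924)) tri S (array([0.47282443, 0.28474068, 0.23373466]), np.float64(0.0004923810117235915))
tcp px [255.20205744 234.18391417]
axle rod [0.59462559 0.3093096  0.178     ] [0.57657416 0.20626608 0.178     ]
lever at axle [0.58577249 0.2622374  0.182     ]
tree tip [0.45553958 0.45655186 0.16      ] base [0.46097121 0.45111578 0.02      ]
```

```bash
python3 -m crank '[[[-2,25,1],0,0],[[-2,50,1],0,0],[[-2,58,1],0,0],[[-2,65,1],0,0],[[-2,75,1],0,0],[[-2,85,1],0,0],[[-2,95,1],0,0],[[-2,105,1],0,0],[[-2,115,1],0,0],[[-2,125,1],0,0],[[-2,135,1],0,0],[[-2,145,1],0,0]]'; python3 - <<'E'
from h import *; from rig import ctrl
o=ctrl.get_obs();st(o);yaw=np.radians(80)
print(goto(o,[.469,.284,.117],yaw))
d=ctrl.read_camera("wrist");cv2.imwrite("pics/wrist2.png",d["pixels"])
E
```

```text
time: 4.1
eef_pos: [0.4699, 0.2841, 0.1641]
eef_rot: [0.062, 0.705, -0.704, -0.061]
contact_force: [0.8, 0.3, 4.8]
grip_width: 0.0006
t 4.1 p [0.4699 0.2841 0.1641] F [0.8 0.3 4.8] w 0.0006 q [ 0.02  0.24 -0.73  1.76  0.17  1.2  -2.51]
([0.9, 47.1, 0.3], -0.0)
```

View pics/wrist2.png

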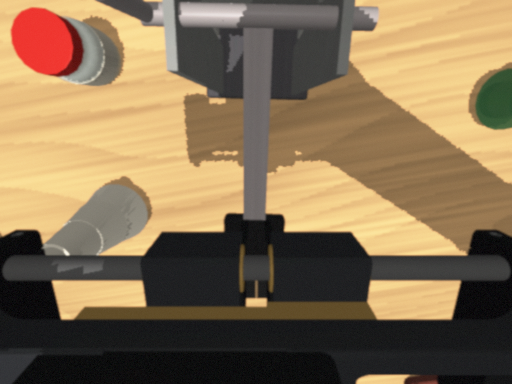

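The fingertips are on the paddle and pushing it down at about 4.8 N. I'll continue towards the stop.

```bash
python3 -m crank '[[[0,8,0],0,0],[[0,16,0],0,0],[[0,24,0],0,0],[[0,31,0],0,0],[[0,37,0],0,0],[[0,42,0],0,0],[[0,46,0],0,0],[[0,47,0],0,0],[[0,47,0],0,0]]'; python3 - <<'E'
from h import *; from rig import ctrl
o=ctrl.get_obs();st(o)
for n in("wrist","side","top"):
    d=ctrl.read_camera(n);cv2.imwrite(f"pics/{n}3.png",d["pixels"])
    if n!="wrist":
        x0,y0=(130,90) if n=="top" else (140,195)
        cv2.imwrite(f"pics/{n}3z.png",cv2.resize(d["pixels"][y0:y0+110,x0:x0+120],None,fx=5,fy=5))
E
```

```text
time: 5.05
eef_pos: [0.471, 0.2839, 0.1164]
eef_rot: [0.063, 0.705, -0.703, -0.061]
contact_force: [0.2, -0.9, 10.5]
grip_width: 0.0007
t 5.05 p [0.471  0.2839 0.1164] F [ 0.2 -0.9 10.5] w 0.0007 q [-0.    0.29 -0.72  1.81  0.21  1.11 -2.54]
```

View pics/side3z.png

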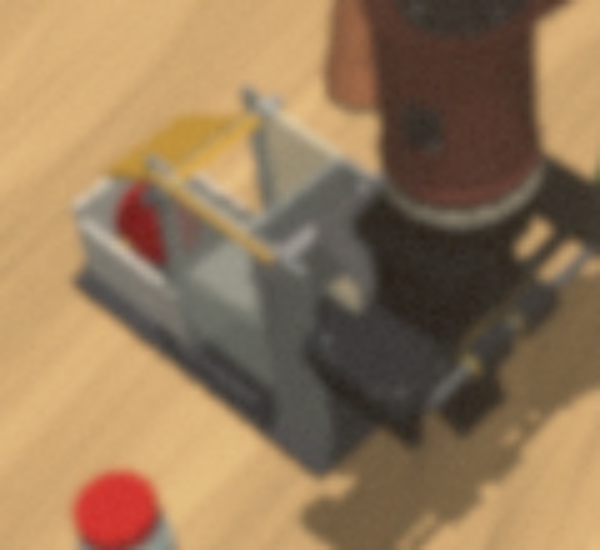

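View pics/top3z.png

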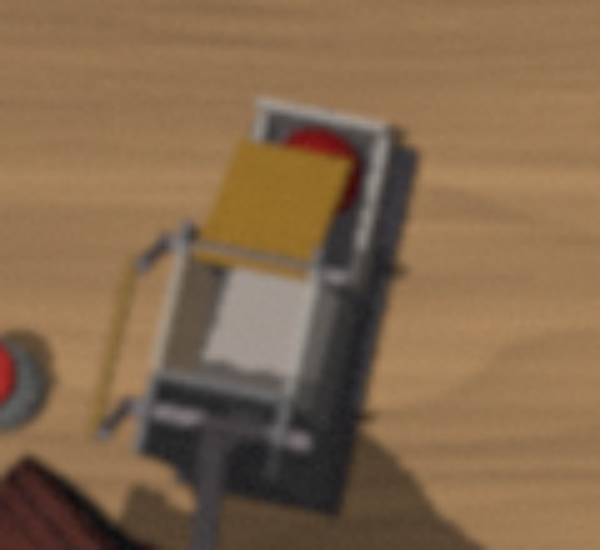

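View pics/wrist3.png

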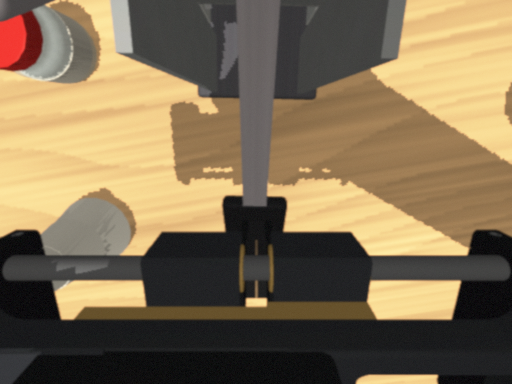

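The hopper is empty and the red bauble is in the tray, at about (318,170) in the top crop, with the lid wide open. The force is 10.5 N, so I'll press a few mm more to confirm the stop and wait for the bauble to settle.

```bash
python3 -m crank '[[[0,2,0],0,0],[[0,4,0],0,0],[[0,4,0],0,0],[[0,4,0],0,0],[[0,4,0],0,0],[[0,4,0],0,0],[[0,4,0],0,0],[[0,4,0],0,0]]'; python3 - <<'E'
from h import *; from rig import ctrl
o=ctrl.get_obs();st(o)
T=[ctrl.read_camera("top") for _ in range(3)]
for d in T:
    p=d["pixels"][90:160,160:230].astype(int); r=max(comps((p[...,2]>80)&(p[...,1]<50)&(p[...,0]<60),np.array([160,90])),key=lambda t:t[0]);print(r)
d=ctrl.read_camera("side");cv2.imwrite("pics/side4z.png",cv2.resize(d["pixels"][195:305,140:260],None,fx=5,fy=5))
o=ctrl.get_obs();st(o);print(goto(o,[.469,.284,.246],np.radians(80)))
E
```

```text
time: 6.0
eef_pos: [0.4719, 0.2839, 0.1149]
eef_rot: [0.064, 0.705, -0.704, -0.06]
contact_force: [-8.4, -6.1, 29.3]
grip_width: 0.0003
t 6.0 p [0.4719 0.2839 0.1149] F [-8.4 -6.1 29.3] w 0.0003 q [-0.    0.29 -0.72  1.81  0.22  1.11 -2.54]
(np.int32(42), array([193.76190476, 117.71428571]), array([188, 115,  13,   7]))
(np.int32(42), array([193.76190476, 117.71428571]), array([188, 115,  13,   7]))
(np.int32(42), array([193.76190476, 117.71428571]), array([188, 115,  13,   7]))
t 6.2 p [0.4719 0.2839 0.1149] F [-9.2 -5.8 28.3] w 0.0007 q [-0.    0.29 -0.72  1.81  0.22  1.11 -2.54]
([2.2, -131.1, 0.1], -0.001)
```

View pics/side4z.png

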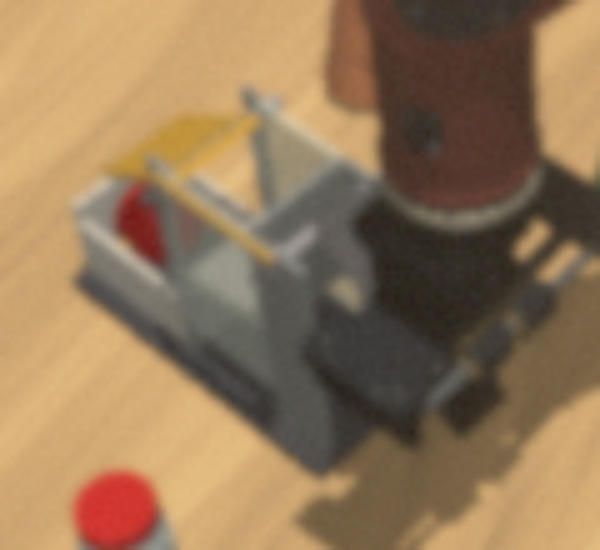

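The lever is on its stop at 28 N and the bauble is at rest. Now the slow release, about 5.5 mm per row.

```bash
python3 -m crank '[[[0,-2,0],0,0],[[0,-6,0],0,0],[[0,-12,0],0,0],[[0,-18,0],0,0],[[1,-24,0],0,0],[[1,-30,0],0,0],[[1,-36,0],0,0],[[2,-42,0],0,0],[[2,-48,0],0,0],[[2,-54,0],0,0],[[2,-60,0],0,0],[[2,-66,0],0,0]]'; python3 -m crank '[[[0,-6,0],0,0],[[0,-12,0],0,0],[[0,-18,0],0,0],[[0,-24,0],0,0],[[0,-30,0],0,0],[[0,-36,0],0,0],[[0,-42,0],0,0],[[0,-48,0],0,0],[[0,-53,0],0,0],[[0,-57,0],0,0]]'; python3 - <<'E'
from h import *; from rig import ctrl
o=ctrl.get_obs();st(o);print(goto(o,[.469,.284,.246],np.radians(80)))
E
```

```text
time: 7.4
eef_pos: [0.4699, 0.2841, 0.1815]
eef_rot: [0.064, 0.705, -0.703, -0.06]
contact_force: [-2.3, 0.6, 2.8]
grip_width: 0.0004
time: 8.4
eef_pos: [0.4695, 0.284, 0.2389]
eef_rot: [0.064, 0.705, -0.703, -0.06]
contact_force: [0.5, 0.3, 0.7]
grip_width: 0.0002
t 8.4 p [0.4695 0.284  0.2389] F [0.5 0.3 0.7] w 0.0002 q [ 0.03  0.18 -0.74  1.66  0.13  1.34 -2.47]
([0.5, -7.1, 0.1], -0.002)
```

```bash
python3 -m crank '[[[0,-3,0],0,0],[[0,-6,0],0,0],[[0,-8,0],0,0],[[0,-10,0],0,0],[[0,-12,0],0,0],[[0,-15,0],0,0]]';  python3 -m crank '[[[0,-20,0],0,0],[[0,-45,0],0,0],[[0,-80,0],0,0],[[50,-80,0],0,0],[[70,-80,0],0,0],[[70,-80,0],0,0],[[70,-80,0],0,0]]'; python3 - <<'E'
from h import *; from rig import ctrl
o=ctrl.get_obs();st(o)
for n in("wrist","side","top"):
    d=ctrl.read_camera(n);np.savez(n+"5.npz",**d);cv2.imwrite(f"pics/{n}5.png",d["pixels"])
    if n!="wrist":
        x0,y0=(130,90) if n=="top" else (140,195)
        cv2.imwrite(f"pics/{n}5z.png",cv2.resize(d["pixels"][y0:y0+110,x0:x0+120],None,fx=5,fy=5))
E
```

```text
time: 9.0
eef_pos: [0.4691, 0.284, 0.2537]
eef_rot: [0.064, 0.705, -0.704, -0.061]
contact_force: [-0.0, 0.0, -0.1]
grip_width: 0.0003
time: 9.7
eef_pos: [0.3999, 0.2959, 0.3337]
eef_rot: [0.064, 0.705, -0.704, -0.06]
contact_force: [-0.2, -0.5, -0.2]
grip_width: 0.0005
t 9.7 p [0.3999 0.2959 0.3337] F [-0.2 -0.5 -0.2] w 0.0005 q [ 0.04  0.02 -0.76  1.61  0.02  1.51 -2.48]
```

View pics/side5.png

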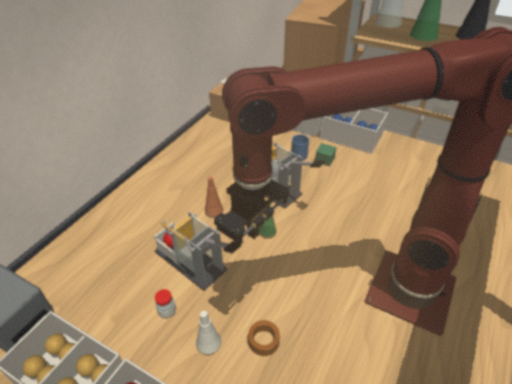

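View pics/top5.png

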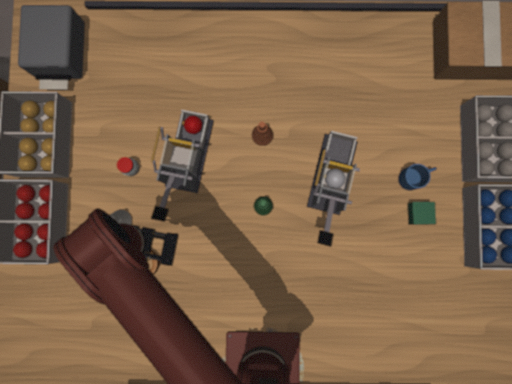

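View pics/wrist5.png

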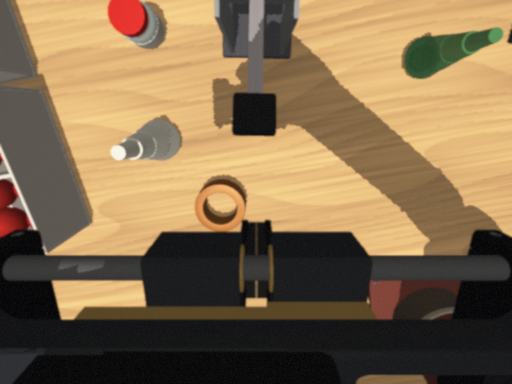

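View pics/top5z.png

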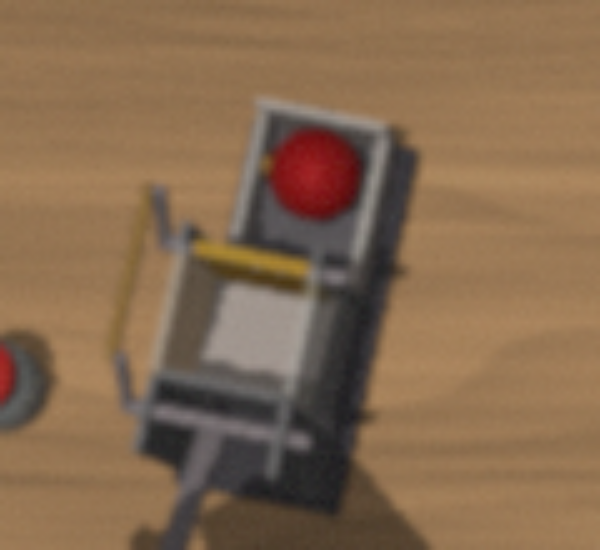

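The red bauble is in its tray at top-view pixel (193,125). The lid is shut, the paddle is up at (160,213) as before, and everything else looks unmoved. The arm is clear, so I hand in.

```bash
python3 - <<'E'
from h import *; from rig import ctrl
a,b=np.load("top0.npz")["pixels"],np.load("top5.npz")["pixels"]
df=(np.abs(a.astype(int)-b).max(2)>40); print([(s[0],s[1].round(),s[2]) for s in comps(df,np.array([0,0]))])
T=dict(np.load("top5.npz"));print("ball",plane(T,(192.9,124.5),.05))
st(ctrl.get_obs());print(ctrl.close_job())
E
```

```text
[(np.int32(252), array([193., 125.]), array([182, 116,  21,  18])), (np.int32(328), array([181., 156.]), array([171, 146,  21,  20])), (np.int32(5081), array([237., 253.]), array([166, 184, 135, 143])), (np.int32(44), array([159., 200.]), array([156, 196,   7,  10])), (np.int32(12793), array([140., 295.]), array([ 62, 208, 170, 173])), (np.int32(6853), array([389., 294.]), array([291, 245, 214, 128])), (np.int32(18), array([488., 257.]), array([486, 254,   4,   7])), (np.int32(1468), array([491., 322.]), array([465, 298,  47,  46])), (np.int32(52), array([242., 346.]), array([239, 341,   7,  12])), (np.int32(1269), array([489., 371.]), array([446, 346,  66,  38])), (np.int32(32), array([254., 381.]), array([249, 379,  10,   5]))]
ball [0.75994674 0.22514506 0.05      ]
t 9.85 p [0.4007 0.2955 0.3331] F [0.3 0.2 0.3] w 0.0006 q [ 0.04  0.02 -0.76  1.61  0.02  1.51 -2.48]
the job is handed in; nothing more can be done
None
```

The red bauble is in its tray and the lid is shut. I handed the job in at 9.85 s.

**Press:** With the fingers closed, I pushed the red dispenser's paddle down onto its stop, where the force rose to about 29 N. I held it there until repeated top pictures showed the bauble at rest in the tray.

**Release:** I let the lever rise under the fingertips over about 2.5 s, then lifted clear and backed off.

**Last checks:**
- The bauble is in the tray at about (0.760, 0.225) m.
- The paddle is back up, and the contact force reads near zero.
- Comparing the top pictures before and after showed changes only at the bauble, the arm, its shadows and a small patch near the paddle, which I put down to shadow. I saw no other object moved, but the arm now covers part of that view. The white tree and tape roll look in place in the side and wrist views.

**Disagreement:** My triangulated paddle height was 232–234 mm against the stated 239 mm. I used the stated heights for the press, and the force rise confirmed the stop.

**Not measured:** I did not measure the lid's closing speed. I judged it from the fingertip motion and the contact force, which was 2.8 N partway up and 0.7 N near the top. That last reading is too close to noise to prove the fingertips were still touching over the last few mm.

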